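Roll the ink roller up to its rest

ROBOT

A 6-joint arm with a two-finger parallel gripper is mounted at the origin on the work surface. World frame = base frame: x ahead of the robot, y to its left, z up, the work surface at z = 0. Lengths are in m, angles in rad, forces in N, time in s.
With the tool pointing down it reaches from about 0.425 to 0.95 m from the base axis. Payload 3.5 kg.
Tool frame: the origin (TCP) lies at the very end of the fingers, on their centre line; the grasp point (between the pads) lies ctrl.grip_point_offset behind it (ctrl.grip_point_offset is the distance from the TCP to the grasp point, in m); z points along the fingers, y is the direction in which the jaws open and shut (so a half turn about z gives the same grasp; the last joint's range is limited). The gripper opens to 85 mm and grips with 20 to 120 N. Pads are 22 mm wide; open, the fingers measure 114 mm over their backs; the gripper's body (76 mm by 85 mm) begins 54 mm behind the grasp point. The pads swing forward as they close: fully open they stand 13 mm farther back than shut.
Start: joints at [-1.288, 0.286, 1.577, -0, 1.279, -0.15], TCP at [0.283, -0.613, 0.231] pointing down, gripper open.
Joint ranges: [-2.77, 2.77], [-0.9, 2.22], [0.21, 2.48], [-1.53, 4.67], [0.24, 2.81], [-2.84, 2.84]. Speed limits (rad/s): [2.79, 2.79, 3.14, 3.14, 3.14, 3.14].

INTERFACE

Orientations are given as a unit quaternion [x, y, z, w].
In Python, from plant import telemetry, imaging, ticket, finder, ctrl gives the robot as it stands. The module is installed in compiled form; this text tells all that it offers.
- The arm moves only by the shell command python3 -m crank 'ROWS' [FORCE]. ROWS is JSON, a list of rows, each a list of 7 numbers: the shift along the tool's x, y, z scaled (see below), then the turn, a rotation vector about the tool's x, y, z scaled (see below), then the opening, from 0 (shut) to 1 (fully open). A call has 1 to 12 rows; each row is the pose to reach, as a shift and turn from the pose commanded when the call began, along the tool's axes at that moment; what a row does not reach only later rows make up. The controller multiplies each number of a shift by 0.15 m and each number of a turn by 90 degrees. A row lasts 1/10 s, in which the tool goes at most 50 mm and 8.59 degrees, less where a joint would pass 70% of its speed; a pose out of reach is approached as far as the arm can. A call with a number of a shift or a turn outside -1 to 1 is refused whole. A call with a gripper value outside its range is refused whole. The fingers move at their own pace and stop on an object; FORCE is the grip in N (left out, the last holds). Time passes only in rows, so rows that repeat a pose let the fingers close. It gives the time, the measured TCP pose, the force and the opening at its end, in the units of the state.
- telemetry.get_state(): the state, without advancing time (a new reading comes with each control period).
- imaging.read_camera(name): name is "scene" or "top" or "wrist"; returns a dict with "pixels" (420x560x3 uint8, red, green, blue), "vfov" (degrees; the focal length in pixels is half the picture's height over the tangent of half this angle, whatever the lens; pixels are square), "cx", "cy" (the principal point, pixels), "distortion" ([k1, k2, p1, p2, k3] as OpenCV has them; the pictures are not rectified), "rvec" (rotation vector, rad) and "tvec" (3), from world to camera coordinates, as OpenCV has them. Camera axes: x right, y down, z forward; pixel columns grow to the right and rows downward; lengths in m; the calibration is good to about 2 mm. A picture is of the moment at which its call begins. There is no depth.
- ticket.sign_off(): hands the job in, once; it reports no verdict.
Trained networks look in a picture, given as the dict that the camera call returned (one of the last four; its "shot" number tells which), for a name from the list of things; names that differ only in an ending like _2 or _b are one class to them, and where a whole thing is asked for, a point or a joint stands for the part that bears it (a point fixed in the world has none). Each returns a list of dicts, best first, with "confidence" (0 to 1); they miss things now and then, are a little off and sometimes report something else, mostly with a low value. They report only what shows in the picture. A call takes as long as a camera call. They do not tell look-alikes from the thing itself.
- finder.masks_of(label, picture): "pixels" (420x560 bool, what is visible of it) and "extent" ([left, top, right, bottom] in pixels, round what is visible of it).
- finder.pinpoint(label, picture): "location" ([row, column] in pixels: a listed point, or the origin of a listed thing).
The state is a dict: "time": time; "qpos": joint angles; "dq": joint speeds; "joint_efforts": joint torques, N m; "eef_pos": TCP position; "tcp_rot": TCP orientation; "contact_force": force on the tool from outside, world axes, zero at the start; "wrist_torque": the same for the moment, N m; "opening": opening from 0.0 (shut) to 1.0 (fully open).
Only numpy, scipy, OpenCV 4.12 (cv2) and the standard library are available. Lean on these libraries where they do the work, as an engineer would, in place of code of your own. Each camera call takes 0.05 s, during which the arm holds its last target.

TASK

With your fingertips, slowly push the black ink roller up the sloping board and over the crest, so that it settles square in its rest against the stop bar at the top, then take your hand away. Keep it against your fingers all the way up the slope so that it never gets away and runs free back down, push gently, and do not grip it or lift it off the board. Leave the can, the jar and the ring of tape where they stand.

Things in the scene. Friction and masses are not known exactly. Their poses are not given: they have to be found in the camera images.
- ramp: Sloping brown wooden board fixed to the table, 281 mm long (x), 260 mm wide (y), no side rails. Origin: table level under the board's middle; x points level, up the slope; z up. Top surface: 16 mm above the table at the low end (x -140 mm), rising straight at 8 degrees to a crest at x +75 mm, 46 mm high. Beyond it lie the rest and the stop bar. Place and heading vary.
- slope (a point): Point on the sloping surface at mid-width, x -20 mm in the board's frame, 33 mm above the table. Its x axis points up along the slope, y across the board, z square out of the slope.
- dowel (a point): Middle of a fixed light-wood dowel, 10 mm thick, lying across the slope near its low end (x -105 mm in the board's frame, 26 mm above the table; its top 31 mm). It keeps the roller from rolling off at the start. Axes as the board's.
- rest (a point): Where the middle of the roller's axis belongs: x +97 mm in the board's frame, 72 mm above the table, mid-width. Axes as the board's. Past the crest the surface dips at 7 degrees to an upright light-wood stop bar (near face x +125 mm, top 75 mm above the table). Once its axis is past x +80 mm the roller rolls down into this dip by itself and stays.
- roller: Loose ink roller: polished, slippery (friction about 0.35) black hard-plastic cylinder 56 mm in diameter, 140 mm long, with 14 x 15 mm steel stubs at both ends; 0.3 to 0.55 kg, rolls freely. Origin: middle of its axis; y along the axis, x and z turn with it. At the start it lies across the board against the dowel, axis at x -85 mm in the board's frame, 52 mm above the table, up to 25 mm off mid-width.
- can: Plain aluminium drinks can, 66 mm in diameter, 115 mm high, standing loose on the table to one side of the board. Origin: centre of its underside, z up. Leave alone.
- jar: Small glass jar with black cap, 54 mm in diameter, 70 mm high, standing loose beside the board. Origin: centre of its underside, z up. Leave alone.
- tape: Ring of pale tape lying flat on the table beside the board, 90 mm outside, 68 mm inside diameter, 24 mm high. Origin: centre of its underside, z up. Leave alone.
Things that resemble listed ones, but are neither listed nor needed, are in the scene too. Of the things that look like the roller, the smallest one is meant.

How it is judged:
On the way, in this order (a step that is already met when the one before it is completed fails the run):
1. the roller is on its way, lying on the slope in the upper half before the crest, with the fingers against it (x of roller in the frame of rest between -0.097 and -0.03 m and contact force between the fingers and roller above 0.02 N).
2. the roller has reached its rest at the stop bar (x of roller in the frame of rest between -0.005 and 0.004 m), for 0.2 s.
At the end, for the whole second after the job is handed in: The roller lies at rest in the dip against the stop bar (axis within 5 mm of its place along the board and 4 mm in height), square to the board within 0.06 rad and wholly on the board (within 45 mm of mid-width); the can, jar and tape are upright within 15 mm of where they stood (all of step 2 and y of roller in the frame of rest between -0.045 and 0.045 m and z of roller in the frame of rest between -0.004 and 0.004 m and angle between the y axis of roller and the y axis of ramp, either way round below 0.06 rad and linear speed of roller below 0.01 m/s and angular speed of roller below 0.3 rad/s and distance of each of can, jar, tape from where it was at the start of the episode below 0.015 m and angle between each of can, jar, tape's own z axis and vertical below 0.2 rad); the robot touches nothing.
It fails at once if the roller runs free on the slope: faster than 0.2 m/s with no finger on it, before the crest (linear speed of roller above 0.2 m/s and contact force between the fingers and roller below 0.01 N and x of roller in the frame of rest below -0.025 m).
It fails at once if the roller is lifted more than 7 mm off the slope (z of roller in the frame of slope above 0.035 m).
It fails at once if the roller falls off the board (height (world z) of roller below 0.04 m).
It fails at once if the roller is gripped or jammed: more than 20 N between it and the fingers (contact force between the fingers and roller above 20 N).
It fails at once if a bystander is pushed more than 15 mm or tipped (distance of any of can, jar, tape from where it was at the start of the episode above 0.015 m or angle between any of can, jar, tape's own z axis and vertical above 0.2 rad).
It also fails if it takes over 40 s, if anything falls off the work surface, if the arm or the gripper's body presses on something with over 40 N, if the wrist force passes 120 N, or if a joint passes its speed limit or range.

## Working session

There is one attempt and no reset: what is moved stays moved. The work goes in short steps, Python scripts to look and compute and a shell command to move; the robot and the scene stay as the last step left them, time stands still between calls to the robot, and variables do not carry over. Pictures are saved under pics/ and viewed, and the job is handed in when it is done.

```bash
mkdir -p pics; ls; cat > h.py <<'E'
import numpy as np, cv2
from plant import telemetry, imaging, ticket, finder, ctrl
def K(p):
    h=p["pixels"].shape[0]; f=h/2/np.tan(np.radians(p["vfov"])/2)
    return np.array([[f,0,p["cx"]],[0,f,p["cy"]],[0,0,1.]])
def ray(p,rc):
    d=np.array(p["distortion"],float)
    u=cv2.undistortPoints(np.array([[[rc[1],rc[0]]]],float),K(p),d)[0,0]
    R=cv2.Rodrigues(np.array(p["rvec"],float))[0]; t=np.array(p["tvec"],float).ravel()
    return -R.T@t, R.T@np.array([u[0],u[1],1.])
def onz(p,rc,z):
    o,d=ray(p,rc); return o+d*(z-o[2])/d[2]
def proj(p,X):
    return cv2.projectPoints(np.array(X,float).reshape(-1,1,3),np.array(p["rvec"],float),np.array(p["tvec"],float),K(p),np.array(p["distortion"],float))[0][:,0]
def save(p,n):
    cv2.imwrite("pics/"+n,cv2.cvtColor(p["pixels"],cv2.COLOR_RGB2BGR))
E
python3 - <<'E'
from h import *
s=telemetry.get_state(); print(s); print(ctrl.grip_point_offset)
for n in ["scene","top","wrist"]:
    p=imaging.read_camera(n); save(p,n+"0.png")
    for l in ["ramp","slope","dowel","rest","roller","can","jar","tape"]:
        for r in finder.pinpoint(l,p)[:4]: print(n,l,np.round(r["location"],1),round(r["confidence"],2))
    for r in finder.masks_of("roller",p): print("mask",r["extent"],r["confidence"],r["pixels"].sum())
E
```

```text
pics
{'time': 0.0, 'qpos': array([-1.28796720e+00,  2.87192800e-01,  1.57819929e+00,  3.74627024e-06,
        1.27863598e+00, -1.49984971e-01]), 'dq': array([ 8.29379650e-04, -6.62142559e-06,  2.20574161e-04,  1.02929408e-03,
       -1.07076253e-03,  1.94587913e-04]), 'joint_efforts': array([ 6.84837014e-04, -4.05976474e+01, -2.92625892e+01, -1.21766052e-04,
        5.87583985e-03,  2.05137965e-06]), 'eef_pos': array([ 0.2829595 , -0.6120845 ,  0.22991704]), 'tcp_rot': array([ 9.76674629e-01,  2.14721182e-01, -7.90341161e-05, -1.21514222e-03]), 'contact_force': array([-0.03827424,  0.07054722, -0.1692211 ]), 'wrist_torque': array([-0.04395617, -0.0048922 , -0.02883561]), 'opening': 0.9995514871470633}
0.0187
scene ramp [248.5 260.5] 0.92
scene slope [241.3 255.2] 0.57
scene dowel [225.4 225. ] 0.59
scene rest [252.1 298.8] 0.86
scene roller [196.6 109.4] 0.96
scene roller [220. 234.] 0.81
scene roller [121.3 297. ] 0.78
scene can [219.5 350. ] 0.79
scene jar [336.6 229.4] 0.7
scene tape [189.8 288.6] 0.59
mask [71.6, 173.1, 151.7, 219.6] 0.96 2274
mask [207.8, 193.0, 257.4, 250.6] 0.57 1453
top ramp [187.6 295.4] 0.89
top ramp [155.9 281.1] 0.22
top slope [192.7 302.2] 0.61
top dowel [217.9 317.7] 0.93
top rest [158.5 281.4] 0.62
top roller [297.7 403.5] 0.91
top roller [217.3 313.8] 0.63
top can [184.8 213.8] 0.6
top tape [237.4 250.2] 0.81
top tape [187.1 298.5] 0.38
mask [159.2, 281.0, 240.1, 329.0] 0.93 2165
mask [288.6, 196.0, 339.4, 239.1] 0.68 1185
mask [370.6, 265.5, 436.6, 335.1] 0.55 2059
wrist roller [104.3   4.9] 0.71
```

View pics/scene0.png

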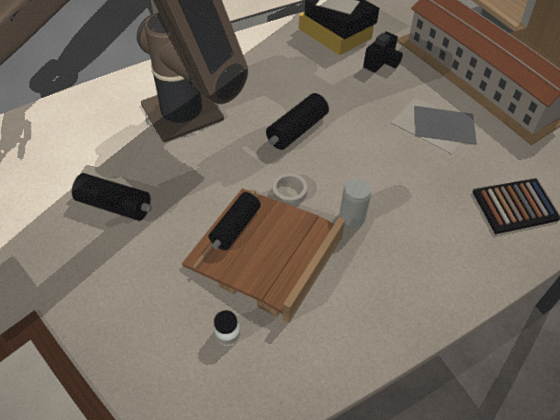

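View pics/top0.png

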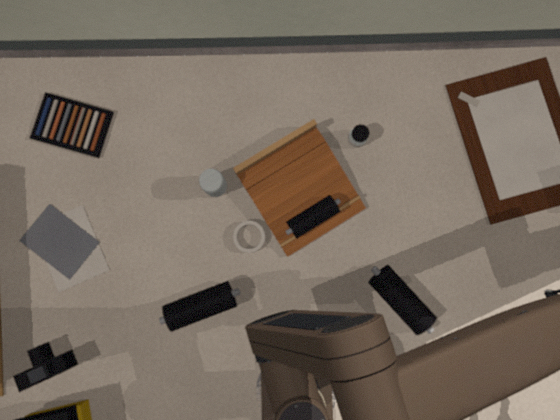

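The three roller look-alikes in the top image are at (row, col) (217,314) on the board, (306,200) and (300,403) on the table. The one on the board is the smallest, and it lies against the dowel as described. I'll confirm that in an enlarged crop and fit the board's pose.

```bash
cat > fit.py <<'E'
from h import *
from scipy.optimize import least_squares
def world(q,P):
    x,y,a=q; c,s=np.cos(a),np.sin(a); P=np.atleast_2d(P)
    return np.c_[x+c*P[:,0]-s*P[:,1], y+s*P[:,0]+c*P[:,1], P[:,2]]
KP={"slope":[-.02,0,.033],"dowel":[-.105,0,.026],"rest":[.097,0,.072],"ramp":[0,0,0]}
E
python3 - <<'E'
from fit import *
ps={n:imaging.read_camera(n) for n in ["scene","top"]}
obs=[]
for n,p in ps.items():
    for l in KP:
        r=finder.pinpoint(l,p)
        if r: obs.append((p,KP[l],r[0]["location"][::-1],l,n))
f=lambda q: np.concatenate([proj(o[0],world(q,o[1]))[0]-o[2] for o in obs])
g=onz(ps["top"],[187,296],.03)
best=None
for a in np.arange(-3,3,1):
    r=least_squares(f,[g[0],g[1],a],loss="soft_l1")
    if best is None or r.cost<best.cost: best=r
q=best.x; print(q,best.cost)
for o,e in zip(obs,f(q).reshape(-1,2)): print(o[3],o[4],e.round(1))
np.save("q.npy",q)
# outlines
C=[[-.1405,.13,.016],[-.1405,-.13,.016],[.075,-.13,.046],[.075,.13,.046]]
B=[[.125,-.13,.075],[.125,.13,.075]]
R=[[-.085,.07,.052],[-.085,-.07,.052]]
for n,p in ps.items():
    im=cv2.cvtColor(p["pixels"],cv2.COLOR_RGB2BGR); im=cv2.resize(im,None,fx=4,fy=4,interpolation=cv2.INTER_CUBIC)
    for L,c in((C+C[:1],(0,255,0)),(B,(255,0,0)),(R,(0,0,255))):
        cv2.polylines(im,[(proj(p,world(q,L))*4+1.5).astype(np.int32)],False,1 and c,1)
    m=(proj(p,world(q,[0,0,.03]))[0]*4).astype(int)
    cv2.imwrite(f"pics/fit_{n}.png",im[max(0,m[1]-300):m[1]+300,max(0,m[0]-400):m[0]+400])
E
```

```text
[ 0.55010118 -0.02757046  0.4970054 ] 17.419711827354167
slope scene [1.6 1.4]
dowel scene [3.7 1.5]
rest scene [-0.1 -0. ]
ramp scene [ 4.1 -0.2]
slope top [1.6 1.8]
dowel top [0.5 1.5]
ramp top [5.5 2.5]
```

View pics/fit_top.png

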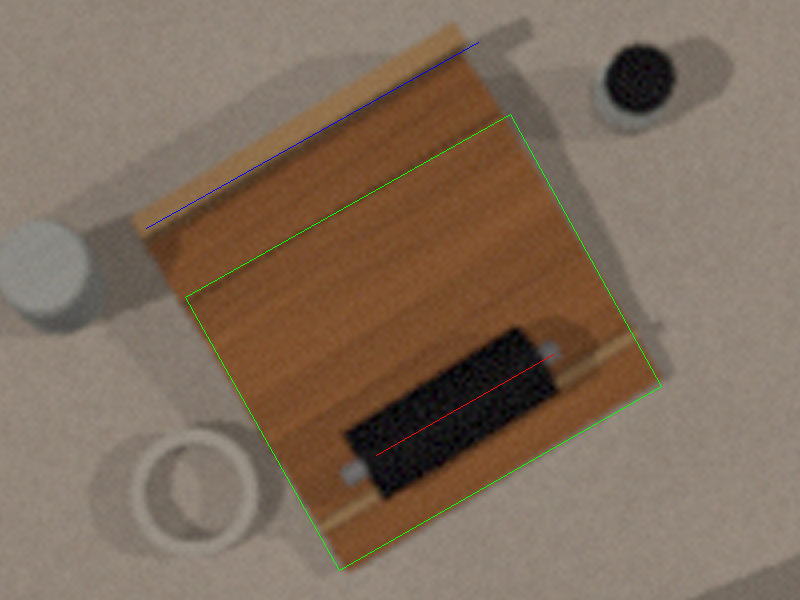

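View pics/fit_scene.png

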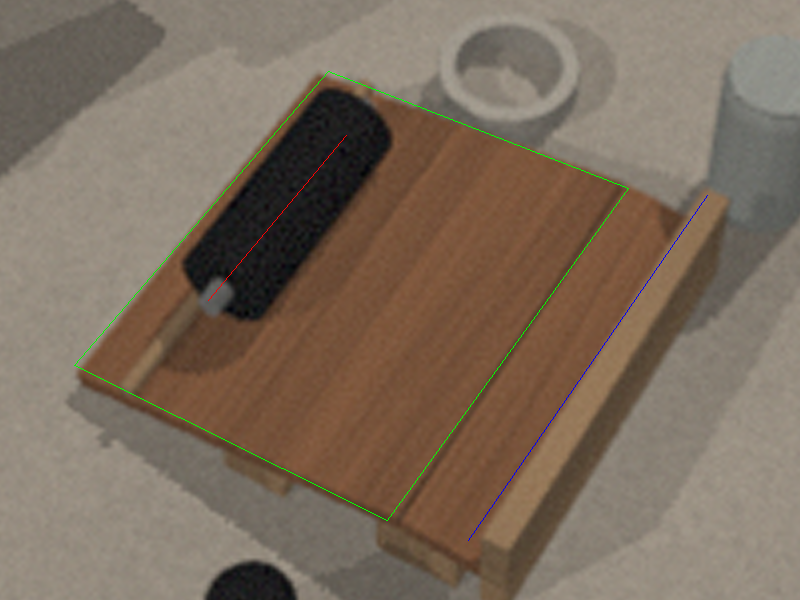

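The crops confirm that the roller on the board is the smallest and rests against the dowel. The fitted outline is a few pixels off at the bar end, so I'll refine it with corners read from these crops.

```bash
python3 - <<'E'
from fit import *
ps={n:imaging.read_camera(n) for n in ["scene","top"]}
q=np.load("q.npy")
A={"bl":[-.1405,.13,.016],"br":[-.1405,-.13,.016],"cr":[.075,-.13,.046],"cl":[.075,.13,.046],"sr":[.125,-.13,.075],"sl":[.125,.13,.075]}
ck={"top":{"bl":(342,572),"br":(662,386),"cr":(503,114),"cl":(182,297),"sl":(143,238),"sr":(463,50)},
"scene":{"bl":(326,73),"br":(79,372),"cr":(398,524),"cl":(633,190),"sr":(481,545),"sl":(709,191)}}
obs=[]; off={}
for n,p in ps.items():
    m=(proj(p,world(q,[0,0,.03]))[0]*4).astype(int); off[n]=np.array([max(0,m[0]-400),max(0,m[1]-300)])
    for k,v in ck[n].items(): obs.append((p,A[k],(off[n]+v-1.5)/4,k,n))
f=lambda q: np.concatenate([proj(o[0],world(q,o[1]))[0]-o[2] for o in obs])
r=least_squares(f,q,loss="soft_l1"); 
print(r.x,r.cost)
for o,e in zip(obs,f(r.x).reshape(-1,2)): print(o[3],o[4],e.round(1))
for n in ps:
    rr=least_squares(lambda q:np.concatenate([proj(o[0],world(q,o[1]))[0]-o[2] for o in obs if o[4]==n]),q); print(n,rr.x)
np.save("q.npy",r.x); q=r.x
c,s=np.cos(q[2]),np.sin(q[2])
def inb(X): d=X[:2]-q[:2]; return np.array([c*d[0]+s*d[1],-s*d[0]+c*d[1]])
for n,v in (("top",(345,475)),("top",(556,349)),("scene",(203,302))):
    uv=(off[n]+v-1.5)/4; print("stub",n,inb(onz(ps[n],uv[::-1],.052)))
for l,z in (("can",0),("jar",0),("tape",0)):
  for n in ps:
    for d in finder.pinpoint(l,ps[n])[:1]:
        X=onz(ps[n],d["location"],z); print(l,n,X.round(3),inb(X).round(3),d["confidence"])
for l,z in (("roller",.052),):
  for n in ps:
    for d in finder.pinpoint(l,ps[n]): print(n,inb(onz(ps[n],d["location"],z)).round(3))
im=cv2.cvtColor(ps["top"]["pixels"],cv2.COLOR_RGB2BGR); cv2.imwrite("pics/crop3.png",cv2.resize(im[110:350,150:450],None,fx=2.5,fy=2.5))
E
```

```text
[ 0.55129948 -0.0255732   0.51609207] 7.594791152704625
bl scene [ 0.  -0.1]
br scene [ 0.1 -0.3]
cr scene [-0.1 -0.8]
cl scene [-0.8 -1.2]
sr scene [-0.3 -1.5]
sl scene [ 0.2 -0. ]
bl top [ 0.  -0.4]
br top [-0.5 -1.6]
cr top [ 0.2 -0.8]
cl top [0.1 0.8]
sl top [-0.1 -1.6]
sr top [ 1.8 -2.7]
scene [ 0.55309918 -0.02618206  0.51519213]
top [ 0.54841683 -0.02479277  0.51541812]
stub top [-0.0859742   0.09586774]
stub top [-0.08601312 -0.07265009]
stub scene [-0.09031099 -0.07189317]
can scene [0.57  0.202 0.   ] [0.129 0.189] 0.82
can top [0.571 0.213 0.   ] [0.135 0.198] 0.93
jar scene [ 0.7   -0.194  0.   ] [ 0.046 -0.22 ] 0.67
jar top [ 0.703 -0.198  0.   ] [ 0.047 -0.225] 0.81
tape scene [0.422 0.118 0.   ] [-0.042  0.188] 0.7
tape top [0.422 0.118 0.   ] [-0.042  0.188] 0.84
scene [-0.086  0.016]
scene [-0.129  0.373]
scene [-0.386 -0.093]
top [-0.088  0.009]
top [-0.398 -0.082]
top [-0.143  0.401]
```

View pics/crop3.png

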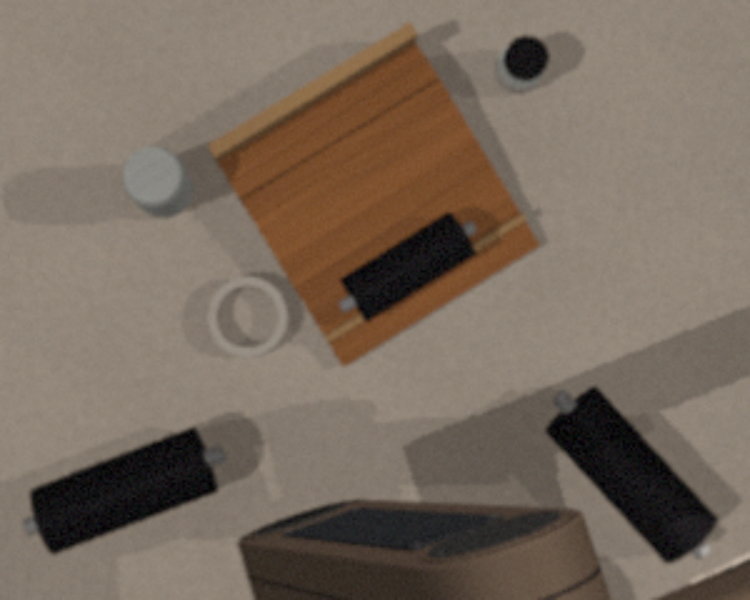

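```bash
cat > loc.py <<'E'
from fit import *
q=np.load("q.npy"); from scipy.spatial.transform import Rotation as Ro
def tcp():
    s=telemetry.get_state(); R=Ro.from_quat(s["tcp_rot"]).as_matrix()
    c,sn=np.cos(q[2]),np.sin(q[2]); d=s["eef_pos"][:2]-q[:2]
    b=np.array([c*d[0]+sn*d[1],-sn*d[0]+c*d[1],s["eef_pos"][2]])
    print("t",round(s["time"],2),"board xyz",b.round(4),"xhead-yaw",round(np.arctan2(R[1,0],R[0,0])-q[2],4),"zaxis",R[:,2].round(3),"F",s["contact_force"].round(2),"open",round(s["opening"],2))
    return s,R,b
def to(x,y,z):
    s,R,b=tcp(); T=world(q,[x,y,z])[0]; print("scaled shift",(R.T@(T-s["eef_pos"])/.15).round(3), "target r",np.hypot(*T[:2]))
    Rt=Ro.from_euler("z",q[2]).as_matrix()@np.diag([1,-1,-1.])
    print("scaled turn",(Ro.from_matrix(R.T@Rt).as_rotvec()/(np.pi/2)).round(4))
E
python3 -m crank '[[0.27,-0.31,0,0,0,0,1],[0.53,-0.62,0,0,0,0,1],[0.78,-0.94,0,0,0,0,1],[0.78,-0.94,0,0,0,0,1]]'
python3 -m crank '[[0.27,-0.31,0,0,0,0,1],[0.53,-0.62,0,0,0,0,1],[0.78,-0.94,0,0,0,0,1],[0.78,-0.94,0,0,0,0,1]]'
python3 -c "
from loc import *
to(-.138,.0115,.15)"
```

```text
time: 2.9
eef_pos: [0.3307, -0.4328, 0.2311]
tcp_rot: [0.977, 0.215, 0.0, -0.0]
contact_force: [0.0, 0.4, -0.1]
opening: 1.0
time: 3.3
eef_pos: [0.3775, -0.2558, 0.2314]
tcp_rot: [0.977, 0.215, 0.0, -0.0]
contact_force: [0.8, -1.1, 0.1]
opening: 1.0
t 3.3 board xyz [-0.2648 -0.1145  0.2314] xhead-yaw -0.082 zaxis [ 0.001  0.    -1.   ] F [ 0.84 -1.07  0.05] open 1.0
scaled shift [ 0.773 -0.906  0.543] target r 0.43374521391074755
scaled turn [ 0.     -0.0004 -0.0522]
```

```bash

python3 -m crank '[[0.27,-0.31,0,0,0,0,1],[0.53,-0.62,0,0,0,-0.05,1],[0.77,-0.9,0.2,0,0,-0.05,1],[0.77,-0.9,0.54,0,0,-0.05,1],[0.77,-0.9,0.54,0,0,-0.05,1],[0.77,-0.9,0.54,0,0,-0.05,1]]'
python3 - <<'E'
from loc import *
to(-.138,.0115,.07)
ps={n:imaging.read_camera(n) for n in ["scene","top"]}
save(ps["scene"],"s1.png")
A=cv2.cvtColor(ps["scene"]["pixels"],cv2.COLOR_RGB2BGR)
cv2.imwrite("pics/s1.png",cv2.resize(A[120:340,120:400],None,fx=2.7,fy=2.7))
E
```

```text
time: 3.9
eef_pos: [0.4234, -0.0853, 0.1472]
tcp_rot: [0.967, 0.254, -0.003, -0.002]
contact_force: [0.4, -0.2, -0.0]
opening: 1.002
t 3.9 board xyz [-0.1408  0.0112  0.1472] xhead-yaw -0.002 zaxis [-0.006  0.003 -1.   ] F [ 0.38 -0.24 -0.03] open 1.0
scaled shift [0.02  0.001 0.514] target r 0.43374521391074755
scaled turn [-0.0036  0.0025 -0.0013]
```

View pics/s1.png

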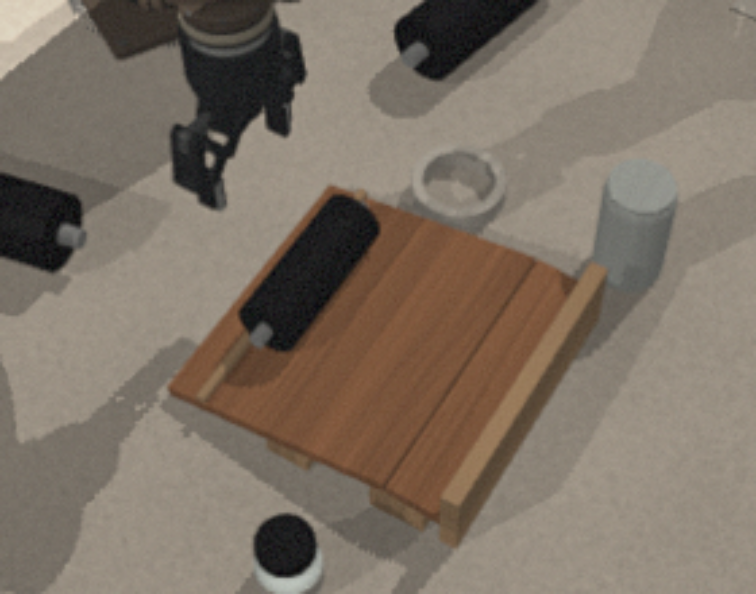

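The fingers stand open, behind and above the roller's downhill side, with both of them inside the roller's length. Next I descend behind it.

```bash

python3 -m crank '[[0,0,0.3,0,0,0,1],[0,0,0.52,0,0,0,1],[0,0,0.72,0,0,0,1],[0,0,0.72,0,0,0,1],[0,0,0.72,0,0,0,1]]'
python3 - <<'E'
from loc import *
to(-.124,.0115,.038)
p=imaging.read_camera("scene")
A=cv2.cvtColor(p["pixels"],cv2.COLOR_RGB2BGR)
cv2.imwrite("pics/s2.png",cv2.resize(A[140:300,160:360],None,fx=3.7,fy=3.7,interpolation=cv2.INTER_CUBIC))
p=imaging.read_camera("wrist");save(p,"w2.png")
E
```

```text
time: 4.5
eef_pos: [0.4267, -0.0889, 0.044]
tcp_rot: [0.968, 0.252, 0.001, 0.001]
contact_force: [0.5, 0.1, -0.0]
opening: 1.0
t 4.5 board xyz [-0.1396  0.0064  0.044 ] xhead-yaw -0.006 zaxis [ 0.002 -0.001 -1.   ] F [ 0.49  0.06 -0.01] open 1.0
scaled shift [ 0.104 -0.035  0.04 ] target r 0.4444540625629292
scaled turn [ 0.0012 -0.0007 -0.0038]
```

View pics/s2.png

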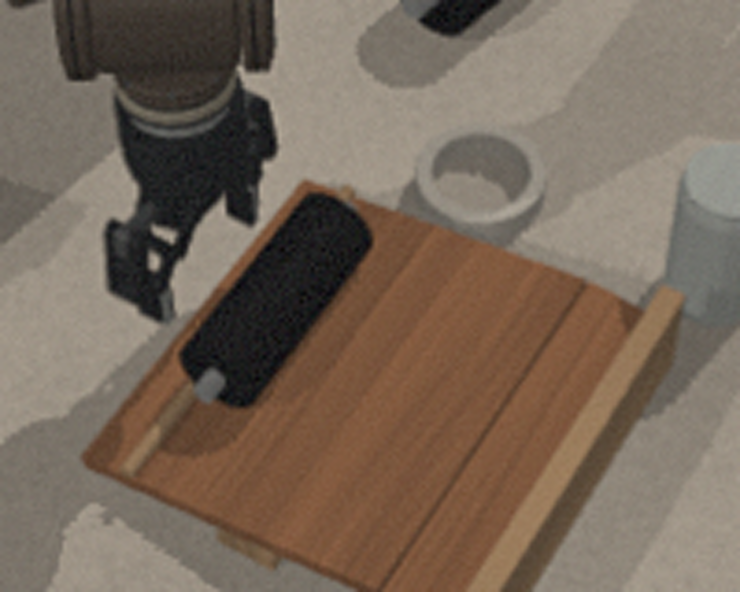

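View pics/w2.png

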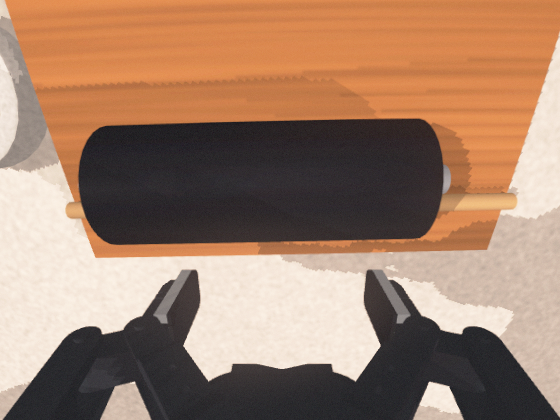

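```bash

python3 - <<'E'
from loc import *
s,R,b=tcp()
p=imaging.read_camera("scene")
w=imaging.read_camera("wrist")
def hit(p,rc,y):
    o,d=ray(p,rc); o=R.T@(o-s["eef_pos"]); d=R.T@d; t=(y-o[1])/d[1]; return (o+t*d).round(4)
for y in (.0425,.05,.057): print("scene near tip",y,hit(p,(225.9,205.4),y))
for y in (.0425,.05): print("wrist R",hit(w,(271,382),y),hit(w,(271,367),y),"L",hit(w,(271,182),-y),hit(w,(271,198),-y))
E
```

```text
t 4.6 board xyz [-0.1388  0.0058  0.045 ] xhead-yaw -0.0055 zaxis [ 0.005 -0.002 -1.   ] F [-0.55 -0.65  0.12] open 1.0
scene near tip 0.0425 [ 0.0021  0.0425 -0.0057]
scene near tip 0.05 [ 0.0093  0.05   -0.0196]
scene near tip 0.057 [ 0.0159  0.057  -0.0325]
wrist R [ 0.0195  0.0425 -0.0323] [ 0.008   0.0425 -0.0128] L [ 0.0214 -0.0425 -0.0352] [ 0.0092 -0.0425 -0.0146]
wrist R [ 0.0082  0.05   -0.0132] [-0.0052  0.05    0.0096] L [ 0.01  -0.05  -0.016] [-0.0043 -0.05    0.0083]
```

```bash

python3 -m crank '[[0,-0.03,0.05,0,0,-0.01,1],[0,-0.03,0.11,0,0,-0.01,1],[0.03,-0.03,0.11,0,0,-0.01,1],[0.05,-0.03,0.11,0,0,-0.01,1],[0.05,-0.03,0.11,0,0,-0.01,1],[0.05,-0.03,0.11,0,0,-0.01,1]]'
python3 - <<'E'
from loc import *
to(-.124,.0115,.029)
p=imaging.read_camera("wrist");save(p,"w3.png")
E
```

```text
time: 5.3
eef_pos: [0.4302, -0.08, 0.026]
tcp_rot: [0.965, 0.261, 0.0, 0.0]
contact_force: [-0.0, -0.6, 0.5]
opening: 1.003
t 5.3 board xyz [-0.1322  0.0124  0.026 ] xhead-yaw 0.0113 zaxis [ 0. -0. -1.] F [-0.02 -0.55  0.5 ] open 1.0
scaled shift [ 0.055  0.007 -0.02 ] target r 0.4444540625629292
scaled turn [ 0.0002 -0.0001  0.0072]
```

View pics/w3.png

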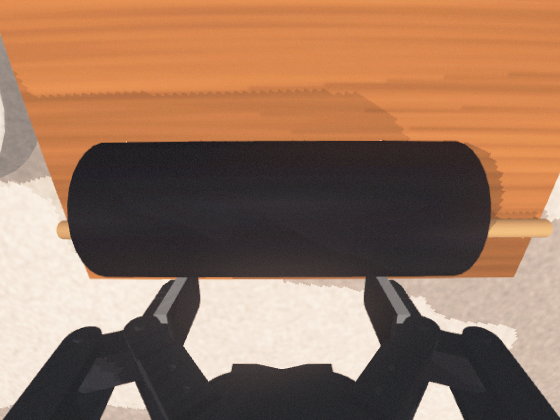

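The wrist view shows the roller square to the fingers: its lower edge is at row 276 on both sides, and the fingertips are at columns 190 and 375. I'll push slowly along the slope.

```bash

python3 -m crank '[[0.02,0,-0.01,0,0,0,1],[0.04,0,-0.015,0,0,0,1],[0.06,0,-0.02,0,0,0,1],[0.08,0,-0.023,0,0,0,1],[0.1,0,-0.026,0,0,0,1],[0.12,0,-0.028,0,0,0,1],[0.14,0,-0.031,0,0,0,1],[0.16,0,-0.034,0,0,0,1],[0.18,0,-0.037,0,0,0,1],[0.2,0,-0.039,0,0,0,1],[0.22,0,-0.042,0,0,0,1],[0.24,0,-0.045,0,0,0,1]]'
python3 - <<'E'
from loc import *
tcp()
p=imaging.read_camera("wrist");save(p,"w4.png")
p=imaging.read_camera("scene")
A=cv2.cvtColor(p["pixels"],cv2.COLOR_RGB2BGR)
cv2.imwrite("pics/s4.png",cv2.resize(A[140:300,160:360],None,fx=3.7,fy=3.7,interpolation=cv2.INTER_CUBIC))
E
```

```text
time: 6.55
eef_pos: [0.4611, -0.0618, 0.0326]
tcp_rot: [0.965, 0.261, -0.0, -0.0]
contact_force: [-1.9, -0.5, 1.1]
opening: 1.0
t 6.55 board xyz [-0.0963  0.013   0.0326] xhead-yaw 0.011 zaxis [-0.  0. -1.] F [-1.94 -0.48  1.14] open 1.0
```

View pics/w4.png

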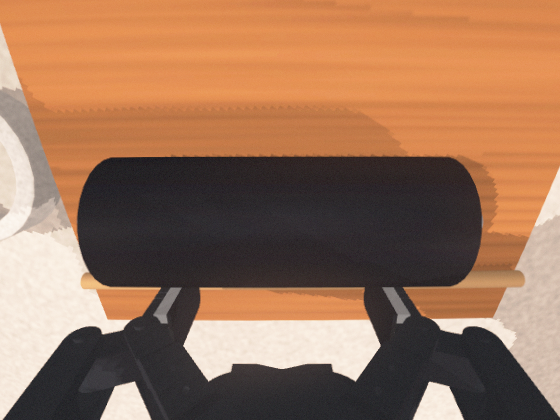

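View pics/s4.png

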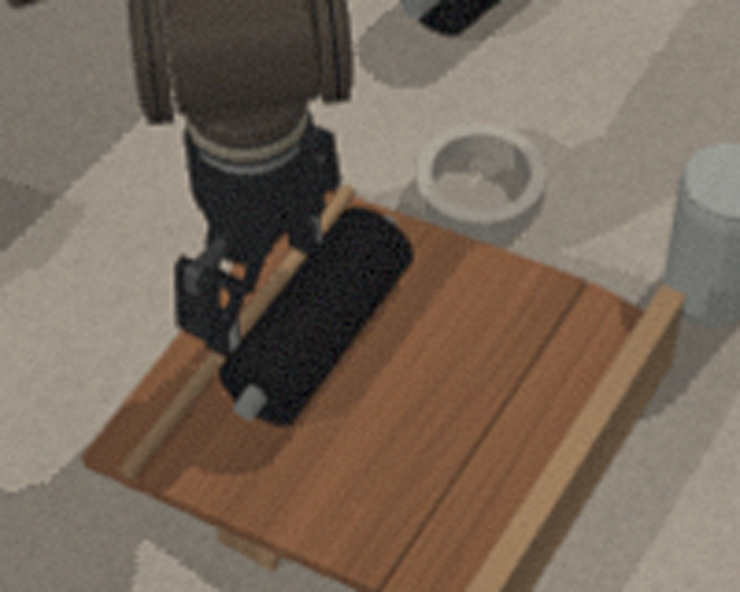

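The roller is rolling up square, in contact with both fingers, and has cleared the dowel. I'll continue.

```bash

python3 -m crank '[[0.025,0,-0.0035,0,0,0,1],[0.05,0,-0.007,0,0,0,1],[0.075,0,-0.0105,0,0,0,1],[0.1,0,-0.014,0,0,0,1],[0.125,0,-0.0175,0,0,0,1],[0.15,0,-0.021,0,0,0,1],[0.175,0,-0.0245,0,0,0,1],[0.2,0,-0.028,0,0,0,1],[0.225,0,-0.0315,0,0,0,1],[0.25,0,-0.035,0,0,0,1],[0.275,0,-0.0385,0,0,0,1],[0.3,0,-0.042,0,0,0,1]]'
python3 -m crank '[[0.025,0,-0.0035,0,0,0,1],[0.05,0,-0.007,0,0,0,1],[0.075,0,-0.0105,0,0,0,1],[0.1,0,-0.014,0,0,0,1],[0.125,0,-0.0175,0,0,0,1],[0.15,0,-0.021,0,0,0,1],[0.175,0,-0.0245,0,0,0,1],[0.2,0,-0.028,0,0,0,1],[0.225,0,-0.0315,0,0,0,1],[0.25,0,-0.035,0,0,0,1],[0.275,0,-0.0385,0,0,0,1],[0.3,0,-0.042,0,0,0,1]]'
python3 - <<'E'
from loc import *
tcp()
p=imaging.read_camera("wrist");save(p,"w5.png")
p=imaging.read_camera("scene")
A=cv2.cvtColor(p["pixels"],cv2.COLOR_RGB2BGR)
cv2.imwrite("pics/s5.png",cv2.resize(A[140:340,160:400],None,fx=3,fy=3,interpolation=cv2.INTER_CUBIC))
E
```

```text
time: 7.85
eef_pos: [0.5001, -0.0391, 0.0389]
tcp_rot: [0.965, 0.26, -0.0, -0.0]
contact_force: [-2.0, -1.0, 0.3]
opening: 1.006
time: 9.05
eef_pos: [0.539, -0.0165, 0.0452]
tcp_rot: [0.965, 0.26, -0.0, -0.0]
contact_force: [-1.3, -0.5, 0.7]
opening: 1.0
t 9.05 board xyz [-0.0062  0.014   0.0452] xhead-yaw 0.0109 zaxis [-0. -0. -1.] F [-1.26 -0.54  0.69] open 1.0
```

View pics/w5.png

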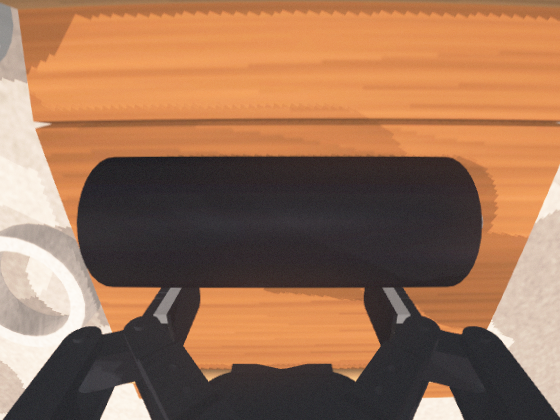

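View pics/s5.png

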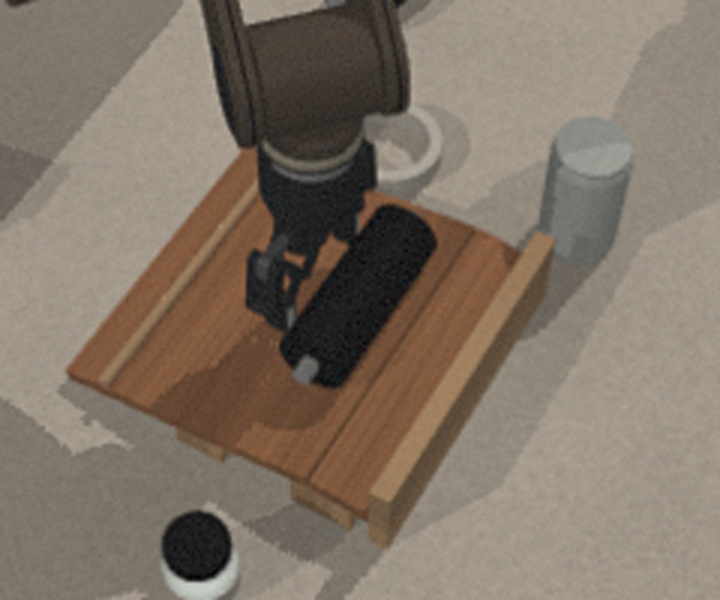

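```bash

python3 -m crank '[[0.022,0,-0.003,0,0,0,1],[0.044,0,-0.006,0,0,0,1],[0.066,0,-0.009,0,0,0,1],[0.088,0,-0.012,0,0,0,1],[0.11,0,-0.015,0,0,0,1],[0.132,0,-0.018,0,0,0,1],[0.154,0,-0.021,0,0,0,1],[0.176,0,-0.024,0,0,0,1],[0.198,0,-0.027,0,0,0,1],[0.22,0,-0.03,0,0,0,1],[0.235,0,-0.033,0,0,0,1],[0.25,0,-0.035,0,0,0,1]]'
python3 -m crank '[[0.013,0,-0.002,0,0,0,1],[0.026,0,-0.003,0,0,0,1],[0.039,0,-0.004,0,0,0,1],[0.052,0,-0.004,0,0,0,1],[0.065,0,-0.004,0,0,0,1],[0.078,0,-0.004,0,0,0,1],[0.091,0,-0.004,0,0,0,1],[0.104,0,-0.004,0,0,0,1],[0.104,0,-0.004,0,0,0,1]]'
python3 - <<'E'
from loc import *
tcp()
p=imaging.read_camera("wrist");save(p,"w6.png")
p=imaging.read_camera("scene")
A=cv2.cvtColor(p["pixels"],cv2.COLOR_RGB2BGR)
cv2.imwrite("pics/s6.png",cv2.resize(A[140:340,160:400],None,fx=3,fy=3,interpolation=cv2.INTER_CUBIC))
E
```

```text
time: 10.35
eef_pos: [0.5715, 0.0024, 0.0505]
tcp_rot: [0.965, 0.26, 0.0, -0.0]
contact_force: [0.1, -0.7, 0.3]
opening: 0.995
time: 11.25
eef_pos: [0.5849, 0.0102, 0.0511]
tcp_rot: [0.965, 0.261, 0.0, 0.0]
contact_force: [-0.4, -1.0, -0.4]
opening: 1.003
t 11.25 board xyz [0.0468 0.0145 0.0511] xhead-yaw 0.0111 zaxis [ 0.  0. -1.] F [-0.41 -0.96 -0.41] open 1.0
```

View pics/w6.png

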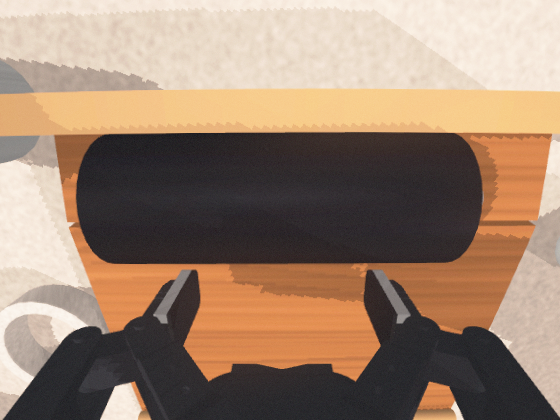

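View pics/s6.png

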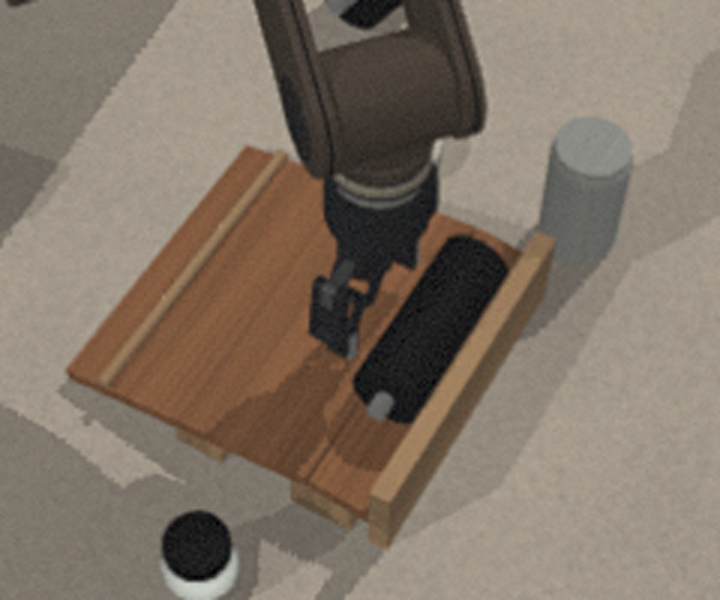

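The roller has rolled off the fingers into the dip and lies square against the stop bar: its lower edge is at row 263 on both sides, with a visible gap to the fingertips. I'll back off and lift clear.

```bash

python3 -m crank '[[-0.1,0,0,0,0,0,1],[-0.25,0,-0.1,0,0,0,1],[-0.3,0,-0.3,0,0,0,1],[-0.3,0,-0.6,0,0,0,1],[-0.3,0,-0.9,0,0,0,1],[-0.3,0,-0.9,0,0,0,1],[-0.3,0,-0.9,0,0,0,1]]'
python3 - <<'E'
from loc import *
s,R,b=tcp()
c,sn=np.cos(q[2]),np.sin(q[2])
def inb(X): d=X[:2]-q[:2]; return np.array([c*d[0]+sn*d[1],-sn*d[0]+c*d[1]])
for n in ("scene","top","wrist"):
    p=imaging.read_camera(n); save(p,n+"7.png")
    for l,z in (("roller",.072),("can",0),("jar",0),("tape",0)):
        for d in finder.pinpoint(l,p): 
            X=onz(p,d["location"],z); print(n,l,X.round(3),inb(X).round(3),round(d["confidence"],2))
    if n=="scene":
        A=cv2.cvtColor(p["pixels"],cv2.COLOR_RGB2BGR)
        cv2.imwrite("pics/s7.png",cv2.resize(A[140:350,160:400],None,fx=2.8,fy=2.8,interpolation=cv2.INTER_CUBIC))
E
```

```text
time: 12.05
eef_pos: [0.5465, -0.0128, 0.1877]
tcp_rot: [0.965, 0.26, 0.002, 0.001]
contact_force: [0.1, -0.3, -0.8]
opening: 1.0
t 12.05 board xyz [0.0021 0.0135 0.1877] xhead-yaw 0.0109 zaxis [ 0.003 -0.001 -1.   ] F [ 0.1  -0.27 -0.84] open 1.0
scene roller [ 0.271 -0.299  0.072] [-0.379 -0.099] 0.76
scene roller [0.271 0.226 0.072] [-0.12   0.357] 0.58
scene roller [0.632 0.031 0.072] [0.098 0.009] 0.55
scene can [0.578 0.206 0.   ] [0.137 0.189] 0.74
scene jar [ 0.698 -0.202  0.   ] [ 0.04  -0.226] 0.57
scene tape [0.415 0.124 0.   ] [-0.045  0.198] 0.86
top roller [0.627 0.032 0.072] [0.094 0.013] 0.9
top roller [0.235 0.249 0.072] [-0.14   0.395] 0.83
top roller [ 0.246 -0.291  0.072] [-0.397 -0.08 ] 0.66
top can [0.57  0.214 0.   ] [0.135 0.199] 0.71
top jar [ 0.695 -0.193  0.   ] [ 0.042 -0.217] 0.55
top tape [ 0.561 -0.027  0.   ] [ 0.008 -0.006] 0.73
top tape [0.413 0.116 0.   ] [-0.05   0.192] 0.54
wrist roller [0.626 0.035 0.072] [0.095 0.016] 0.92
wrist can [0.571 0.217 0.   ] [0.136 0.201] 0.97
wrist jar [ 0.695 -0.191  0.   ] [ 0.043 -0.215] 0.57
wrist tape [0.423 0.122 0.   ] [-0.039  0.192] 0.89
```

View pics/s7.png

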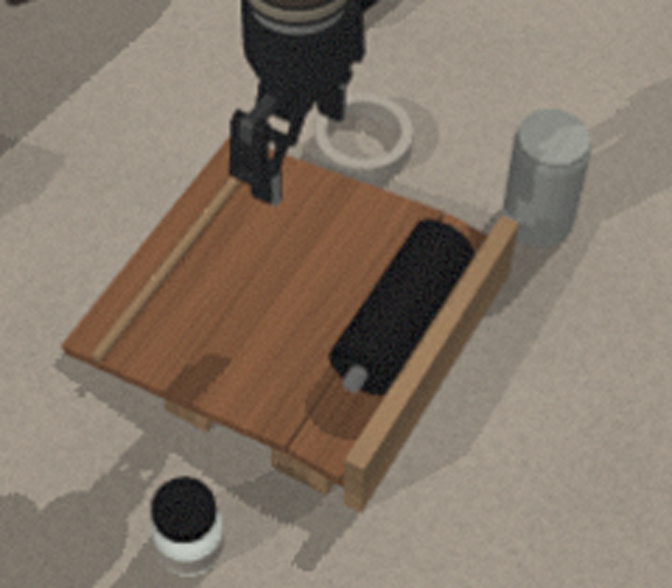

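View pics/wrist7.png

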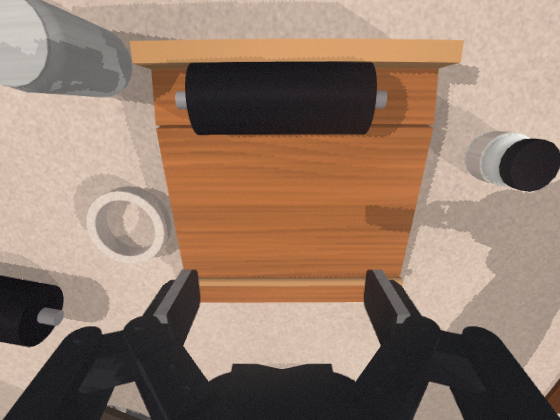

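The roller is square against the stop bar, the hand is clear, and the bystanders are in place. I'm handing in.

```bash
python3 -c "
from h import *
print(ticket.sign_off())"
```

```text
the job is handed in; nothing more can be done
None
```

I pushed the small roller up the slope with both open fingertips, at about 20–40 mm/s, until it passed the crest and rolled into the dip against the stop bar. I then backed off, lifted the hand clear and handed the job in at about 12 s. No verdict was reported.

- **Push:** The force readings at the end of each push were about 2 N or less. The pictures taken on the way up the slope showed the roller square and against both fingers. There were no readings or pictures between those checks.
- **Roller at the end:** The three cameras put its axis at x 94 to 98 mm (target 97 mm) and 9 to 16 mm off mid-width. The wrist picture shows it parallel to the bar, with the hand well clear. I did not measure its height or its speed after it settled.
- **Can, jar and tape:** In the pictures all three stand upright where they were. The position estimates differ from the first ones by up to about 10 mm. That is close to the spread between the cameras for the can at the start (11 mm), so I put it down to detector noise.
- **Disagreements:** The first board fit from the networks' points was a few pixels off, so I refined it with corners read from the pictures. In the last top picture, one tape detection fell on the gripper and I discarded it.

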